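# Lower the red bench dog

### The arm

A 6-joint arm with a two-finger parallel gripper is mounted at the origin on the work surface. World frame = base frame: x ahead of the robot, y to its left, z up, the work surface at z = 0. Lengths are in m, angles in degrees, forces in N, time in s.
With the tool pointing down it reaches from about 0.35 to 1 m from the base axis. Payload 7.1 kg.
Tool frame: the origin (TCP) lies on the centre line of the jaws, within the pads' length; the fingertips stand 22 mm ahead of it and the grasp point (between the pads) lies 3 mm ahead of it; z points along the fingers, y is the line along which they close (so a half turn about z gives the same grasp; the last joint's range is limited). The gripper opens to 85 mm and grips with 20 to 120 N. Pads are 22 mm wide; open, the fingers measure 114 mm over their backs; the gripper's body (76 mm by 85 mm) begins 54 mm behind the grasp point. The pads swing forward as they close: fully open they stand 13 mm farther back than shut.
Start: joints at [75, 24.242, 93.386, -0, 62.372, -1.089], TCP at [0.15, 0.607, 0.219] pointing down, gripper open.
Joint ranges: [-172.04, 172.04], [-51.8, 120.97], [4.93, 147.93], [-75.15, 255.16], [6.16, 154.13], [-145.62, 145.62]. Speed limits (degrees/s): [136.94, 136.94, 172.46, 180, 180, 180].

### API

Orientations are given as a 3x3 rotation matrix whose columns are the frame's x, y, z axes.
In Python, from station import ctrl gives the robot as it stands. Calls block until the motion is done:
- ctrl.goto(position, orientation): joint-space move of the TCP to a pose.
- ctrl.servo_line(position, rotation=None, feed=0.15): straight line of the TCP; rotation=None keeps the orientation; feed is the mean speed in m/s.
- ctrl.set_joints(angles): joint-space move.
- ctrl.set_gripper(opening): finger opening in m; the grip force is fixed at half the most; returns when the fingers have stopped.
- ctrl.pause(seconds).
- ctrl.ik(position, orientation): joint angles nearest the present ones, or None.
- ctrl.state(): the state.
- ctrl.camera(name): name is "scene" or "top" or "wrist"; returns the picture (480x640x3 uint8, blue, green, red); there is no depth.
- ctrl.camera_params(name): a dict with "fx", "fy", "cx", "cy" (pixels), "rvec" (rotation vector, rad) and "tvec" (3), from world to camera coordinates, as OpenCV has them. Camera axes: x right, y down, z forward; pixel columns grow to the right and rows downward; lengths in m; the calibration is good to about 2 mm. The wrist camera is an equidistant fisheye: a pixel r from the principal point sees the ray r / f radians off the axis. A picture is of the moment at which its call begins: read the wrist's pose just before it. camera_params takes no time and is no camera call; for the wrist camera it gives the pose at the moment of the call.
A pose or a line that the arm cannot do raises ctrl.Unreachable and nothing moves.
- ctrl.finish_job(): hands the job in; it is judged then, once.
The state is a dict: "time": time; "joint_positions": joint angles; "qd": joint speeds; "joint_torque": joint torques, N m; "position": TCP position; "orientation": TCP orientation; "contact_force": force on the tool from outside, world axes, zero at the start; "moment": the same for the moment, N m; "opening": finger opening in m; "grasp_force": force on a finger pad.
Only numpy, scipy, OpenCV 4.12 (cv2) and the standard library are available. Lean on these libraries where they do the work, as an engineer would, in place of code of your own. Each camera call takes 0.05 s, during which the arm holds its last target. There are 200 camera calls.

### The job

The red bench dog is in the way of the next planing job. With closed fingertips, gently press it straight down until its top is flush with the wooden slab, then take the hand away. Leave the blue, yellow and black dogs and everything else on the bench untouched, and do not grip or pull up any dog.

Things in the scene. Friction and masses are not known exactly. Their poses are not given: they have to be found in the camera images.
- slab: thick pale wooden planing slab fixed on the bench, 260 (x) x 440 (y) x 60 (z) mm with dark strips on its two ends. Origin: centre of its underside, on the bench top, so its flat upper face is 60 mm above the origin; x across, y along. Four dog holes lie in a row at x = -60 mm, y = -150, -50, 50 and 150 mm in its frame; which dog stands in which hole varies.
- dog_red: the red bench dog: an upright round plastic peg, 30 mm in diameter, all red, standing 18 to 28 mm proud of the slab. Origin: centre of its flat top face; z up. It slides only vertically in its hole, with about 3 to 4 N of friction, stays where it is left, and comes to a hard stop when its top face is flush (within 1 mm) with the slab's upper face (60 mm above the slab's origin).
- dog_blue: the blue bench dog: an upright round plastic peg, 30 mm in diameter, all blue, standing 18 to 28 mm proud of the slab. Origin: centre of its flat top face; z up. It slides only vertically in its hole with the same friction; leave it alone.
- dog_yellow: the yellow bench dog: an upright round plastic peg, 30 mm in diameter, all yellow, standing 18 to 28 mm proud of the slab. Origin: centre of its flat top face; z up. It slides only vertically in its hole with the same friction; leave it alone.
- dog_black: the black bench dog: an upright round plastic peg, 30 mm in diameter, all black, standing 18 to 28 mm proud of the slab. Origin: centre of its flat top face; z up. It slides only vertically in its hole with the same friction; leave it alone.
- board: loose light plywood-coloured board, 80 (x) x 300 (y) x 22 (z) mm, lying on the slab beside the row of dogs, over 40 mm clear of them. Origin: centre of its underside.
- plane: loose wooden hand plane, 240 (x) x 62 (y) mm, about 115 mm high, standing on the bench to the right of the slab. Origin: centre of its sole.
- hammer: loose hammer lying on the bench to the left of the slab, about 280 mm long along its x. Origin: its underside.
- glue: loose white glue bottle with an orange cap, 60 mm in diameter, 130 mm high, on the bench to the right of the slab, nearer the robot. Origin: centre of its underside.
- jar: loose blue ceramic cup, 72 mm in diameter, 90 mm high, on the bench to the left of the slab, nearer the robot. Origin: centre of its underside.

How it is judged (in metres and radians):
On the way, in this order (a step that is already met when the one before it is completed fails the run):
1. the fingertips press on the red dog while it is still raised (contact force between the fingers and dog_red above 0.5 N and z of dog_red in the frame of slab above 0.064 m), for 0.04 s.
2. the red dog is flush with the slab (z of dog_red in the frame of slab below 0.063 m), for 0.1 s.
At the end, for the whole second after the job is handed in: The red dog's top is within 3 mm of the slab's upper face and at rest; the blue, yellow and black dogs have moved less than 3 mm, and the board, plane, hammer, glue bottle and cup less than 15 mm (z of dog_red in the frame of slab between 0.057 and 0.063 m and linear speed of dog_red below 0.005 m/s and distance of each of dog_blue, dog_yellow, dog_black from where it was at the start of the episode below 0.003 m and distance of each of board, plane, hammer, glue, jar from where it was at the start of the episode below 0.015 m); the robot touches nothing.
It fails at once if the robot touches another dog (over 1 N) or moves one by 3 mm (contact force between any of the fingers, the arm and dog_blue above 1 N or contact force between any of the fingers, the arm and dog_yellow above 1 N or contact force between any of the fingers, the arm and dog_black above 1 N or distance of any of dog_blue, dog_yellow, dog_black from where it was at the start of the episode above 0.003 m).
It fails at once if the red dog is pulled up out of its hole (z of dog_red in the frame of slab above 0.092 m).
It fails at once if the red dog or the slab is pushed with more than 30 N (contact force between the fingers and dog_red above 30 N or contact force between the fingers and slab above 30 N).
It fails at once if the robot touches a bystander (over 2 N), or one is moved by 15 mm (contact force between any of the fingers, the arm and board above 2 N or contact force between any of the fingers, the arm and plane above 2 N or contact force between any of the fingers, the arm and hammer above 2 N or contact force between any of the fingers, the arm and glue above 2 N or contact force between any of the fingers, the arm and jar above 2 N or distance of any of board, plane, hammer, glue, jar from where it was at the start of the episode above 0.015 m).
It also fails if it takes over 35 s, if anything falls off the work surface, if the arm or the gripper's body presses on something with over 40 N, if the wrist force passes 120 N, or if a joint passes its speed limit or range.

## Working session

There is one attempt and no reset: what is moved stays moved. The work goes in short steps, each a Python script; the robot and the scene stay as the last script left them, time stands still between calls to the robot, and variables do not carry over. Pictures are saved under pics/ and viewed, at most 10 in all, crops included, and the job is handed in when it is done.

```bash
mkdir -p pics; python3 - <<'E'
from station import ctrl
import cv2
for n in("top","scene"):
    cv2.imwrite(f"pics/{n}0.png",ctrl.camera(n)); print(n,ctrl.camera_params(n))
E
```

```text
top {'fx': 492.49208062853216, 'fy': 492.49208062853216, 'cx': 317.1205418202298, 'cy': 242.82049789848935, 'rvec': array([ 2.16148087, -2.12321117,  0.17814528]), 'tvec': array([1.18340677e-03, 5.29346194e-01, 1.35369312e+00])}
scene {'fx': 463.2251745538492, 'fy': 463.2251745538492, 'cx': 311.22477688231095, 'cy': 239.0195220589213, 'rvec': array([ 2.36516216,  0.59656005, -0.20335058]), 'tvec': array([-0.48027592, -0.12549567,  1.38729212])}
```

View pics/top0.png

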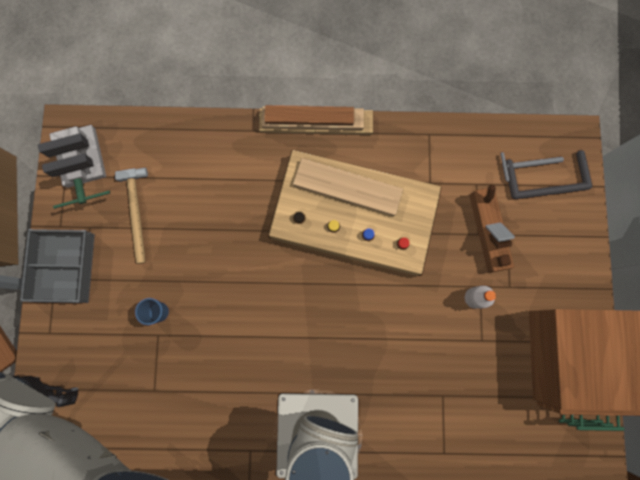

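View pics/scene0.png

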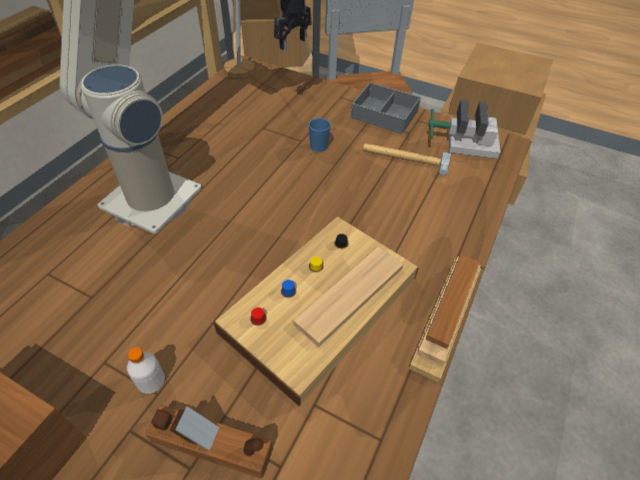

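The top picture shows the dogs in a row: black (299,217), yellow (334,226), blue (368,234), red (403,243). In the scene picture red is at (258,316), with its top face visible. I'll enlarge the red dog in both views and triangulate.

```bash
cat > h.py <<'E'
import cv2,numpy as np
from station import ctrl
def cam(n):
    p=ctrl.camera_params(n);R=cv2.Rodrigues(np.array(p["rvec"]))[0]
    return p,R,np.array(p["tvec"]).ravel()
def ray(n,u,v):
    p,R,t=cam(n);d=R.T@np.array([(u-p["cx"])/p["fx"],(v-p["cy"])/p["fy"],1]);return -R.T@t,d
def at_z(n,u,v,z):
    c,d=ray(n,u,v);return c+d*(z-c[2])/d[2]
def tri(a,b):
    (c1,d1),(c2,d2)=ray("top",*a),ray("scene",*b)
    s=np.linalg.lstsq(np.c_[d1,-d2],c2-c1,rcond=None)[0]
    p,q=c1+s[0]*d1,c2+s[1]*d2;return (p+q)/2,np.linalg.norm(p-q)
E
python3 - <<'E'
from h import *
a=cv2.imread("pics/top0.png")[228:258,383:423];b=cv2.imread("pics/scene0.png")[301:331,238:278]
o=np.vstack([cv2.resize(i,None,fx=10,fy=10,interpolation=cv2.INTER_CUBIC) for i in(a,b)])
cv2.imwrite("pics/crop.png",o)
for n,d in dict(black=(299,217),yellow=(334,226),blue=(368,234),red=(403,243)).items(): print(n,at_z("top",*d,.08).round(4))
for d in((293,152),(440,186),(422,265)): print(at_z("top",*d,.06).round(4))
print(tri((403,242.5),(258,314)))
E
```

```text
black [0.5949 0.0625 0.08  ]
yellow [ 0.5712 -0.0351  0.08  ]
blue [ 0.5505 -0.1294  0.08  ]
red [ 0.5271 -0.2261  0.08  ]
[0.7899 0.0848 0.06  ]
[ 0.6972 -0.3373  0.06  ]
[ 0.4693 -0.2821  0.06  ]
(array([ 0.52889705, -0.22728143,  0.0752835 ]), np.float64(0.0008890626566592406))
```

View pics/crop.png

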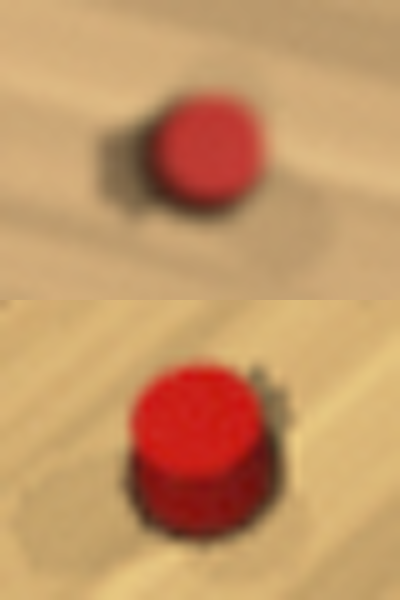

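```bash
python3 - <<'E'
from h import *
p,g=tri((403.5,242.2),(257.3,312.5));print(p,g)
R=np.array([[1,0,0],[0,-1,0],[0,0,-1.]])
a=np.deg2rad(-14); c,s=np.cos(a),np.sin(a)
a=np.deg2rad(-13);c,s=np.cos(a),np.sin(a)
print(np.array(ctrl.state()["orientation"]).round(3))
ctrl.set_gripper(0)
ctrl.goto([p[0],p[1],.22],R)
st=ctrl.state();print(st["time"],st["position"],st["opening"],st["contact_force"],st["joint_positions"])
np.save("p.npy",p)
print(ctrl.camera_params("wrist"))
cv2.imwrite("pics/w0.png",ctrl.camera("wrist"))
E
```

```text
[ 0.52836579 -0.22771058  0.08192502] 0.0016898725711067646
[[-0.971  0.24  -0.   ]
 [ 0.24   0.971 -0.001]
 [ 0.    -0.001 -1.   ]]
4.0667 [ 0.52863201 -0.22710478  0.21998569] 9.57113699913834e-05 [0.57238755 1.0936337  0.45124982] [-2.44361803e+01  2.00267063e+01  9.97479536e+01  4.81403016e-03
  6.02274096e+01  6.54969998e+01]
{'fx': 371.64829954431775, 'fy': 371.64829954431775, 'cx': 325.03269970100246, 'cy': 231.58312298984507, 'rvec': array([-2.07322087,  2.0699682 ,  0.29231418]), 'tvec': array([-0.22807338,  0.47071608,  0.52482604])}
```

View pics/w0.png

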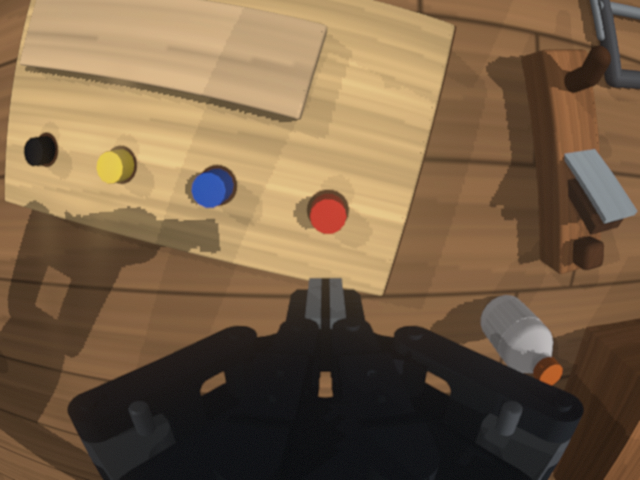

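The wrist picture shows the red dog's top at about (328,214), with the closed fingertips at about (325,285) and clear of everything. I'll check this ray against the triangulated point, and if they agree, descend to just above the dog.

```bash
python3 - <<'E'
from h import *
p=np.load("p.npy")
P,R,t=cam("wrist")
d=np.array([328-P["cx"],214-P["cy"]]);r=np.hypot(*d);th=r/P["fx"]
v=R.T@np.r_[np.sin(th)*d/r,np.cos(th)];c=-R.T@t
w=c+v*(p[2]-c[2])/v[2];print(p,w)
xy=(p[:2]+w[:2])/2
assert np.linalg.norm(p[:2]-w[:2])<.006
ctrl.servo_line([*xy,.125],feed=.1)
st=ctrl.state();print(st["time"],st["position"],st["contact_force"])
np.save("xy.npy",xy)
cv2.imwrite("pics/w1.png",np.vstack([cv2.resize(ctrl.camera("wrist")[130:330,200:460],(520,400))]))
E
```

```text
[ 0.52836579 -0.22771058  0.08192502] [ 0.52849122 -0.22976508  0.08192502]
5.2167 [ 0.52893925 -0.22896224  0.12562169] [-0.42166822  0.50648546  0.72091952]
```

View pics/w1.png

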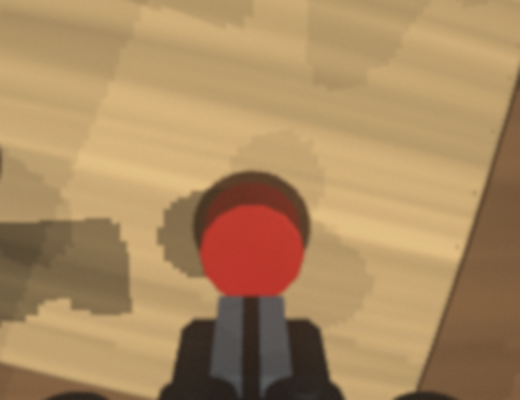

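The fingertips line up with the red dog's centre (about 251,250 in the crop). Now I'll press down in small steps with a force guard.

```bash
python3 - <<'E'
from h import *
xy=np.load("xy.npy")
z=.112;ctrl.servo_line([*xy,z],feed=.04);f0=ctrl.state()["contact_force"][2];print("f0",f0)
touch=None
while z>.078:
    st=ctrl.state()
    if st["time"]>25: break
    z-=.001 if z>.086 else .0005
    ctrl.servo_line([*xy,z],feed=.015)
    st=ctrl.state();f=st["contact_force"][2]-f0
    print(round(st["time"],2),round(z,4),st["position"][2].round(4),round(f,1))
    if f>9: break
E
```

```text
f0 -0.29789813969701273
5.99 0.111 0.1111 0.5
6.24 0.11 0.11 -0.0
6.49 0.109 0.1089 -0.5
6.74 0.108 0.1079 0.1
6.99 0.107 0.1069 0.8
7.24 0.106 0.1059 0.2
7.49 0.105 0.1049 -0.3
7.74 0.104 0.1039 0.4
7.99 0.103 0.1029 -0.2
8.24 0.102 0.1019 0.1
8.49 0.101 0.1009 0.2
8.74 0.1 0.0999 0.7
8.99 0.099 0.0989 0.4
9.24 0.098 0.0979 0.8
9.49 0.097 0.0969 0.3
9.74 0.096 0.0959 -0.2
9.99 0.095 0.0949 0.1
10.24 0.094 0.0939 -0.1
10.49 0.093 0.093 -0.1
10.74 0.092 0.0919 0.2
10.99 0.091 0.0909 0.1
11.24 0.09 0.0899 1.2
11.49 0.089 0.0889 0.1
11.74 0.088 0.0879 0.1
11.99 0.087 0.0869 0.7
12.24 0.086 0.0859 1.2
12.49 0.0855 0.0855 0.0
12.74 0.085 0.085 0.3
12.99 0.0845 0.0844 0.7
13.24 0.084 0.084 0.2
13.49 0.0835 0.0835 0.8
13.74 0.083 0.083 1.0
13.99 0.0825 0.0825 -0.2
14.24 0.082 0.082 0.0
14.49 0.0815 0.0815 0.2
14.74 0.081 0.081 -0.2
14.99 0.0805 0.0805 -0.1
15.24 0.08 0.08 -0.1
15.49 0.0795 0.0795 0.0
15.74 0.079 0.079 1.0
15.99 0.0785 0.0785 -0.0
16.24 0.078 0.078 -0.1
```

No contact force showed up, so I'll look before moving on.

```bash
python3 - <<'E'
from h import *
w=cv2.resize(ctrl.camera("wrist")[130:330,200:460],(390,300))
s=cv2.resize(ctrl.camera("scene")[271:341,210:301],(390,300),interpolation=cv2.INTER_CUBIC)
cv2.imwrite("pics/c2.png",np.hstack([w,s]));s=ctrl.state();print(s["position"],s["orientation"],s["opening"])
E
```

```text
[ 0.52843651 -0.22876317  0.0780083 ] [[ 1.00000000e+00 -7.50719999e-06  6.87917108e-06]
 [-7.50702952e-06 -1.00000000e+00 -2.47799584e-05]
 [ 6.87935710e-06  2.47799067e-05 -1.00000000e+00]] -0.0002760103940893785
```

View pics/c2.png

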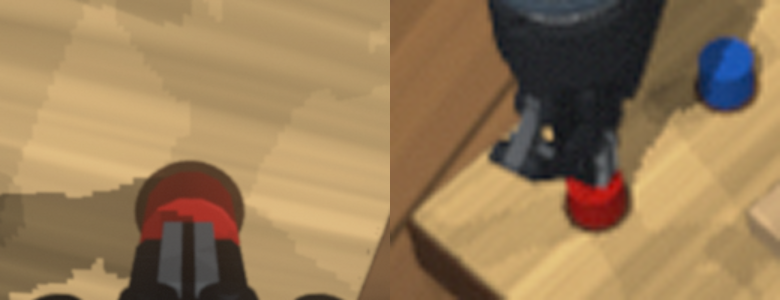

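```bash
python3 - <<'E'
from h import *
P,R,t=cam("wrist");T=np.array(ctrl.state()["position"]);print("cam",-R.T@t, "axis",R[2])
def fe(X):
    x=R@X+t;rr=np.hypot(x[0],x[1]);th=np.arctan2(rr,x[2]);return (P["fx"]*th*x[:2]/rr+[P["cx"],P["cy"]]).round(1)
for k in(-.02,-.01,0,.01,.022,.035): print(k,fe(T-[0,0,k]))
for x in (.5284,):
  for z in(.06,.07,.082): print("dog",z,fe(np.array([x,-.2288,z])))
p,Rs,ts=cam("scene")
K=np.array([[p["fx"],0,p["cx"]],[0,p["fy"],p["cy"]],[0,0,1]])
for k in(-.01,0,.01,.022): print("scene",k,cv2.projectPoints(T-[0,0,k],p["rvec"],p["tvec"],K,None)[0].ravel())
st=ctrl.state();print(st["contact_force"],st["moment"],st["grasp_force"],st["joint_torque"])
E
```

```text
cam [ 0.59753718 -0.2291289   0.2321762 ] axis [-2.76381084e-01  3.98289155e-04 -9.61048041e-01]
-0.02 [324.2 304.3]
-0.01 [324.3 293.6]
0 [324.3 284.1]
0.01 [324.4 275.6]
0.022 [324.4 266.4]
0.035 [324.5 257.7]
dog 0.06 [324.5 269.4]
dog 0.07 [324.5 277.3]
dog 0.082 [324.4 287.9]
scene -0.01 [257.24761348 311.34491219]
scene 0 [257.57918935 313.73608375]
scene 0.01 [257.90596538 316.09264113]
scene 0.022 [258.29190631 318.87586838]
[ 0.45375913  0.08615864 -0.11677781] [0.03239857 0.0534035  0.0184261 ] 0.0 [ 1.37512448e-04 -5.51250923e+01 -2.02292848e+01  7.72740395e-05
  1.12536807e-03 -1.05393096e-05]
```

```bash
python3 - <<'E'
from h import *
im=ctrl.camera("wrist")[160:300,240:425]
cv2.imwrite("pics/w3.png",cv2.resize(im,(740,560),interpolation=cv2.INTER_CUBIC))
E
```

```text
(no output)
```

View pics/w3.png

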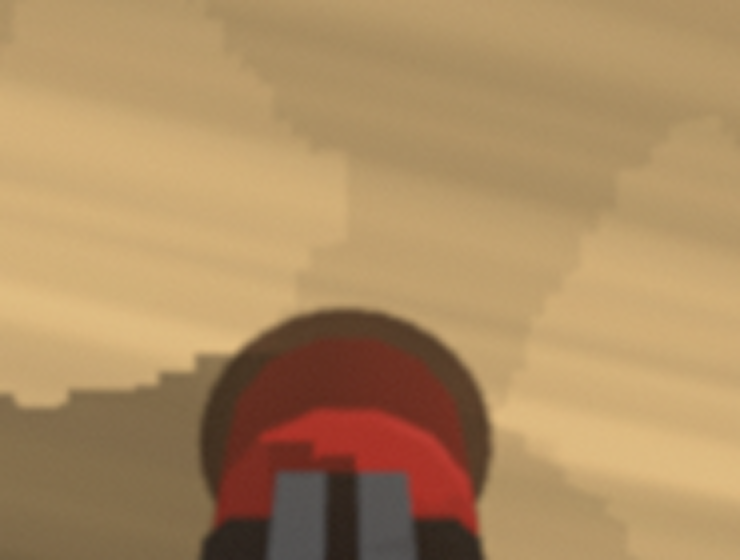

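```bash
python3 - <<'E'
from h import *
P,R,t=cam("wrist");T=np.array(ctrl.state()["position"])
def fe(X):
    x=R@X+t;rr=np.hypot(x[0],x[1]);th=np.arctan2(rr,x[2]);return (P["fx"]*th*x[:2]/rr+[P["cx"],P["cy"]]).round(1)
for z in(.06,.07,.075,.08,.085,.09): print("dog far edge",z,fe(np.array([.5284+.015,-.2288,z])), "pad front edge",fe(np.array([T[0]+.011,T[1],z])))
xy=np.load("xy.npy");f0=-.2
z=T[2]
while z>.058 and ctrl.state()["time"]<27:
    z-=.0005
    ctrl.servo_line([*xy,z],feed=.015)
    st=ctrl.state();f=st["contact_force"][2]-f0
    if f>1.5:print(round(st["time"],2),round(z,4),round(f,1))
    if f>9: break
    if f>2.5: break
print(st["time"],z,f)
E
```

```text
dog far edge 0.06 [324.5 240.7] pad front edge [324.4 248.5]
dog far edge 0.07 [324.5 247.3] pad front edge [324.3 255.4]
dog far edge 0.075 [324.4 250.8] pad front edge [324.3 259.1]
dog far edge 0.08 [324.4 254.5] pad front edge [324.3 263.1]
dog far edge 0.085 [324.4 258.5] pad front edge [324.2 267.2]
dog far edge 0.09 [324.4 262.7] pad front edge [324.2 271.7]
19.39 0.072 2.1
19.64 0.0715 2.7
19.6417 0.07152559377392248 2.7147419575409337
```

```bash
python3 - <<'E'
from h import *
w=cv2.resize(ctrl.camera("wrist")[160:300,240:425],(396,300))
s=cv2.resize(ctrl.camera("scene")[271:341,210:301],(390,300),interpolation=cv2.INTER_CUBIC)
cv2.imwrite("pics/c4.png",np.hstack([w,s]));s=ctrl.state();print(s["contact_force"],s["moment"])
E
```

```text
[-0.79069925  0.54035693  2.47990509] [-0.02817693  0.06532714  0.01359267]
```

View pics/c4.png

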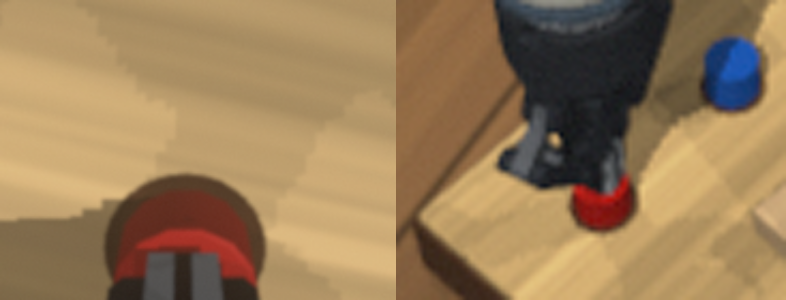

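The fingertips rest on top of the red dog, with about 2.5 N of contact and almost no moment. I'll keep pressing with the same force guard.

```bash
python3 - <<'E'
from h import *
xy=np.load("xy.npy");f0=-.2;z0=z=.0715
while ctrl.state()["time"]<31:
    z-=.002 if z0-z<.0135 else .0005
    ctrl.servo_line([*xy,z],feed=.015)
    st=ctrl.state();f=st["contact_force"][2]-f0
    print(round(st["time"],2),round(z,4),round(st["position"][2],4),round(f,1))
    if f>9: break
E
```

```text
20.02 0.0695 0.0693 0.0
20.31 0.0675 0.0672 0.0
20.59 0.0655 0.0653 0.3
20.88 0.0635 0.0634 0.4
21.16 0.0615 0.0613 0.1
21.44 0.0595 0.0593 -0.0
21.73 0.0575 0.0573 0.1
21.98 0.057 0.057 1.3
22.23 0.0565 0.0565 1.4
22.48 0.056 0.056 1.3
22.73 0.0555 0.0555 2.4
22.98 0.055 0.0549 2.3
23.23 0.0545 0.0544 1.9
23.48 0.054 0.0539 1.9
23.73 0.0535 0.0534 1.7
23.98 0.053 0.053 2.1
24.23 0.0525 0.0524 2.0
24.48 0.052 0.0519 1.4
24.73 0.0515 0.0514 0.4
24.98 0.051 0.051 0.6
25.23 0.0505 0.0505 0.9
25.48 0.05 0.05 0.9
25.73 0.0495 0.0494 1.8
25.98 0.049 0.0489 2.1
26.23 0.0485 0.0485 1.9
26.48 0.048 0.0484 7.4
26.73 0.0475 0.0484 11.1
```

It hit a hard stop after about 23 mm of travel, which fits 18–28 mm. I'll back off and look.

```bash
python3 - <<'E'
from h import *
xy=np.load("xy.npy")
ctrl.servo_line([*xy,.15],feed=.1)
w=cv2.resize(ctrl.camera("wrist")[130:330,200:460],(390,300))
s=cv2.resize(ctrl.camera("scene")[235:341,210:348],(390,300),interpolation=cv2.INTER_CUBIC)
cv2.imwrite("pics/c5.png",np.hstack([w,s]));print(ctrl.state()["time"],ctrl.state()["contact_force"])
E
```

```text
28.0 [ 0.49351147 -0.0352003  -1.31400654]
```

View pics/c5.png

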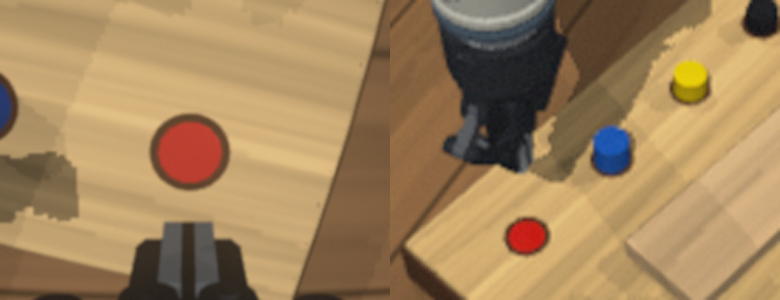

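Both views show the red dog flush with the slab (about (190,150) in the wrist crop). The other dogs look undisturbed and the hand is clear.

```bash
python3 -c "
from station import ctrl
print(ctrl.finish_job())"
```

```text
the job is handed in; nothing more can be done
None
```

I pressed the red dog down to its hard stop, where it looks flush with the slab, with about 11 N at most in the readings after each step; the hand is clear, the other dogs and board look undisturbed, and the job is handed in at about 28 s, with no verdict returned.

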